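Lids back on the storage jars

ROBOT

A 7-joint arm with a two-finger parallel gripper is mounted at the origin on the work surface. World frame = base frame: x ahead of the robot, y to its left, z up, the work surface at z = 0. Lengths are in m, angles in rad, forces in N, time in s.
With the tool pointing down it reaches from about 0.425 to 0.875 m from the base axis. Payload 4.7 kg.
Tool frame: the origin (TCP) lies at the very end of the fingers, on their centre line; the grasp point (between the pads) lies 19 mm behind it; z points along the fingers, y is the line along which they close (so a half turn about z gives the same grasp; the last joint's range is limited). The gripper opens to 87 mm and grips with 3 to 60 N. Pads are 19 mm wide; open, the fingers measure 117 mm over their backs; the gripper's body (75 mm by 190 mm) begins 51 mm behind the grasp point.
Start: joints at [1.329, 0.321, -0.07, 1.45, 0.023, 1.371, -0.057], TCP at [0.164, -0.629, 0.223] pointing down, gripper open.
Joint ranges: [-2.86, 2.86], [-0.3, 2.09], [-1.38, 1.24], [0.06, 2.45], [-1.56, 4.7], [0.09, 2.05], [-2.69, 2.69]. Speed limits (rad/s): [2.57, 2.57, 3.14, 3.14, 3.14, 3.14, 3.14].

INTERFACE

Orientations are given as a rotation vector (axis times angle).
In Python, from bench import ctrl gives the robot as it stands.
- The arm moves only by the shell command python3 -m jog 'ROWS' [FORCE]. ROWS is JSON, a list that holds one entry, the list of rows, each a list of 7 numbers: the shift along the tool's x, y, z in mm, then the turn, a rotation vector about the tool's x, y, z in degrees, then the finger opening in mm, from 0 to 87. A call has 1 to 10 rows; each row is the pose to reach, as a shift and turn from the pose commanded when the call began, along the tool's axes at that moment; what a row does not reach only later rows make up. A row lasts 1/10 s, in which the tool goes at most 50 mm and 8.59 degrees, less where a joint would pass 70% of its speed; a pose out of reach is approached as far as the arm can. A call with a gripper value outside its range is refused whole. The fingers move at their own pace and stop on an object; FORCE is the grip in N (left out, the last holds). Time passes only in rows, so rows that repeat a pose let the fingers close. It gives the time, the measured TCP pose, the force, the opening and the grip force at its end, in the units of the state.
- ctrl.get_state(): the state, without advancing time (a new reading comes with each control period).
- ctrl.get_image(name): name is "scene" or "side" or "wrist"; returns a dict with "image" (480x640x3 uint8, red, green, blue), "depth" (480x640 float32, m along the optical axis (not along the pixel's ray), 0 where there is no reading), "fov_y" (degrees; the focal length in pixels is half the picture's height over the tangent of half this angle, whatever the lens; pixels are square), "cx", "cy" (the principal point, pixels), "k1" (the pictures are not rectified: a ray, as slopes to the right and down, at radius r is drawn at 1 + k1 r^2 times it, then the intrinsics apply), "rvec" (rotation vector, rad) and "tvec" (3), from world to camera coordinates, as OpenCV has them. Camera axes: x right, y down, z forward; pixel columns grow to the right and rows downward; lengths in m; the calibration is good to about 2 mm. A picture is of the moment at which its call begins.
- ctrl.close_job(): hands the job in; it is judged then, once.
The state is a dict: "time": time; "joint_positions": joint angles; "qd": joint speeds; "joint_torque": joint torques, N m; "position": TCP position; "tool_rot": TCP orientation; "ft_force": force on the tool from outside, world axes, zero at the start; "torque": the same for the moment, N m; "grip_width": opening from 0.0 (shut) to 1.0 (fully open); "grip_force": force on a finger pad.
Only numpy, scipy, OpenCV 4.12 (cv2) and the standard library are available. Lean on these libraries where they do the work, as an engineer would, in place of code of your own. Each camera call takes 0.05 s, during which the arm holds its last target. There are 200 camera calls.

TASK

The four storage jars have been washed and their lids are lying about on the kitchen island. Put each lid on the jar of its own colour, fully home, and leave all four closed jars standing upright on the worktop. Do not knock over the pepper mill or the amber tumbler.

Things in the scene. Friction and masses are not known exactly. Their poses are not given: they have to be found in the camera images.
- knob_mustard (a point): mustard ceramic lid, right way up, 0.1-0.2 kg: disc 80 mm across, 6 thick; on it an upright knob 38 tall, 22 thick at its foot, 26 from 14 mm up; below it a tapered plug 10 deep, 60 across at the disc, 48 at its foot. The point is on the axis in the knob: 24 mm above the disc's top face, 14 below the knob's top, 30 above the disc's underside, 40 above the plug's foot. z: lid's axis, up.
- mouth_mustard (a point): mustard ceramic storage jar, open, empty, loose on the worktop, about 0.5 kg: 80 mm across, 72 mm tall, wall 7 mm (mouth 66 mm across). The point is the centre of the mouth, level with the rim. With its lid fully home the lid's disc lies on the rim, so the lid's point is 30 mm above this one. z: jar's axis, up.
- knob_red (a point): red ceramic lid, right way up, 0.1-0.2 kg: disc 80 mm across, 6 thick; on it an upright knob 38 tall, 22 thick at its foot, 26 from 14 mm up; below it a tapered plug 10 deep, 60 across at the disc, 48 at its foot. The point is on the axis in the knob: 24 mm above the disc's top face, 14 below the knob's top, 30 above the disc's underside, 40 above the plug's foot. z: lid's axis, up.
- mouth_red (a point): red ceramic storage jar, open, empty, loose on the worktop, about 0.5 kg: 80 mm across, 72 mm tall, wall 7 mm (mouth 66 mm across). The point is the centre of the mouth, level with the rim. With its lid fully home the lid's disc lies on the rim, so the lid's point is 30 mm above this one. z: jar's axis, up.
- knob_blue (a point): blue ceramic lid, right way up, 0.1-0.2 kg: disc 80 mm across, 6 thick; on it an upright knob 38 tall, 22 thick at its foot, 26 from 14 mm up; below it a tapered plug 10 deep, 60 across at the disc, 48 at its foot. The point is on the axis in the knob: 24 mm above the disc's top face, 14 below the knob's top, 30 above the disc's underside, 40 above the plug's foot. z: lid's axis, up.
- mouth_blue (a point): blue ceramic storage jar, open, empty, loose on the worktop, about 0.5 kg: 80 mm across, 72 mm tall, wall 7 mm (mouth 66 mm across). The point is the centre of the mouth, level with the rim. With its lid fully home the lid's disc lies on the rim, so the lid's point is 30 mm above this one. z: jar's axis, up.
- knob_green (a point): green ceramic lid, right way up, 0.1-0.2 kg: disc 80 mm across, 6 thick; on it an upright knob 38 tall, 22 thick at its foot, 26 from 14 mm up; below it a tapered plug 10 deep, 60 across at the disc, 48 at its foot. The point is on the axis in the knob: 24 mm above the disc's top face, 14 below the knob's top, 30 above the disc's underside, 40 above the plug's foot. z: lid's axis, up.
- mouth_green (a point): green ceramic storage jar, open, empty, loose on the worktop, about 0.5 kg: 80 mm across, 72 mm tall, wall 7 mm (mouth 66 mm across). The point is the centre of the mouth, level with the rim. With its lid fully home the lid's disc lies on the rim, so the lid's point is 30 mm above this one. z: jar's axis, up.
- mill: dark wooden pepper mill standing loose at the far side, 56 mm across, 180 mm tall; origin at the centre of its foot, z up. Not to be knocked over.
- tumbler: amber glass tumbler standing loose among the jars and lids, 62 mm across, 74 mm tall; origin at the centre of its foot, z up. Not to be knocked over.

How it is judged:
At the end, for the whole second after the job is handed in: Every lid (mustard, red, blue, green) sits on the jar of its own colour: centred within 8 mm, its disc down on the rim (within about 3 mm), not askew (within 0.06 rad); every jar stands upright (within 0.06 rad) on the worktop; all lids and jars are at rest (horizontal distance between knob_mustard and mouth_mustard below 0.008 m and z of knob_mustard in the frame of mouth_mustard between 0.0265 and 0.0325 m and angle between the z axis of knob_mustard and the z axis of mouth_mustard, either way round below 0.06 rad and angle between each of mouth_mustard, mouth_red, mouth_blue, mouth_green's own z axis and vertical below 0.06 rad and height (world z) of each of mouth_mustard, mouth_red, mouth_blue, mouth_green below 0.076 m and linear speed of each of lid_mustard, jar_mustard, lid_red, jar_red, lid_blue, jar_blue, lid_green, jar_green below 0.02 m/s and horizontal distance between knob_red and mouth_red below 0.008 m and z of knob_red in the frame of mouth_red between 0.0265 and 0.0325 m and angle between the z axis of knob_red and the z axis of mouth_red, either way round below 0.06 rad and horizontal distance between knob_blue and mouth_blue below 0.008 m and z of knob_blue in the frame of mouth_blue between 0.0265 and 0.0325 m and angle between the z axis of knob_blue and the z axis of mouth_blue, either way round below 0.06 rad and horizontal distance between knob_green and mouth_green below 0.008 m and z of knob_green in the frame of mouth_green between 0.0265 and 0.0325 m and angle between the z axis of knob_green and the z axis of mouth_green, either way round below 0.06 rad); the robot touches nothing.
It fails at once if the pepper mill is knocked over (angle between mill's own z axis and vertical above 0.5 rad).
It fails at once if the amber tumbler is knocked over (angle between tumbler's own z axis and vertical above 0.5 rad).
It also fails if it takes over 115 s, if anything falls off the work surface, if the arm or the gripper's body presses on something with over 40 N, if the wrist force passes 120 N, or if a joint passes its speed limit or range.

## Working session

There is one attempt and no reset: what is moved stays moved. The work goes in short steps, Python scripts to look and compute and a shell command to move; the robot and the scene stay as the last step left them, time stands still between calls to the robot, and variables do not carry over. Pictures are saved under pics/ and viewed, at most 14 in all, crops included, and the job is handed in when it is done.

```bash
ls; mkdir -p pics; cat > h.py <<'E'
import numpy as np,cv2
from bench import ctrl
def grab(n,save=None):
    d=ctrl.get_image(n)
    if save: cv2.imwrite('pics/'+save,cv2.cvtColor(d['image'],cv2.COLOR_RGB2BGR))
    return d
def cam(d):
    f=240/np.tan(np.radians(d['fov_y'])/2)
    K=np.array([[f,0,d['cx']],[0,f,d['cy']],[0,0,1.]])
    R=cv2.Rodrigues(np.array(d['rvec'],float))[0]
    return K,np.array([d['k1'],0,0,0,0.]),R,np.array(d['tvec'],float)
def rays(d,px):
    K,D,R,t=cam(d)
    n=cv2.undistortPoints(np.array(px,float).reshape(-1,1,2),K,D).reshape(-1,2)
    return -R.T@t,np.c_[n,np.ones(len(n))]@R
def onplane(d,px,z):
    C,r=rays(d,px); return C+r*((z-C[2])/r[:,2])[:,None]
def cloud(d):
    "world points HxWx3"
    v,u=np.mgrid[0:480,0:640]
    C,r=rays(d,np.c_[u.ravel(),v.ravel()])
    P=C+r*d['depth'].ravel()[:,None]; P[d['depth'].ravel()==0]=np.nan
    return P.reshape(480,640,3)
E
python3 - <<'E'
from h import *
for n in('scene','side'):
    d=grab(n,n+'1.png'); C,_=rays(d,[[0,0]]); print(n,C,d['fov_y'],d['k1'])
print(ctrl.get_state())
E
```

```text
pics
scene [1.25993666 0.03061489 0.86895757] 49.46000526462594 -0.1563432807003158
side [-0.10446738  0.82433421  0.7277042 ] 51.51751414315971 -0.14072198876616865
{'time': 0.1, 'joint_positions': array([ 1.32906788,  0.32174258, -0.07010083,  1.45158102,  0.02257402,
        1.37081582, -0.05688487]), 'qd': array([ 0.00089586, -0.00162598,  0.00123993, -0.00202758, -0.0014787 ,
        0.00141123, -0.00019248]), 'joint_torque': array([ 6.68074190e-04, -4.92571270e+01, -4.05641366e-01, -3.13402569e+01,
       -6.42520166e-02,  3.94469930e-02,  8.73410340e-05]), 'position': array([ 0.16432107, -0.62835344,  0.22156104]), 'tool_rot': array([-3.11419361e+00, -4.00621591e-01,  4.53918189e-04]), 'ft_force': array([-0.26664874, -0.0823854 ,  0.56701876]), 'torque': array([ 0.0067347 , -0.01161974, -0.02771136]), 'grip_force': 0.0, 'grip_width': 0.9984925726071542}
```

View pics/scene1.png

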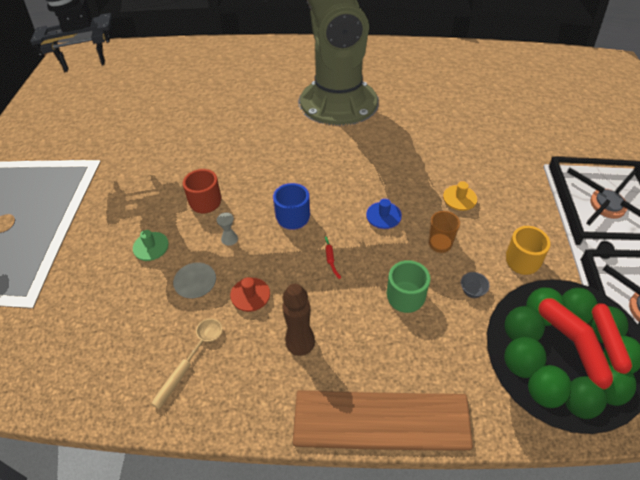

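View pics/side1.png

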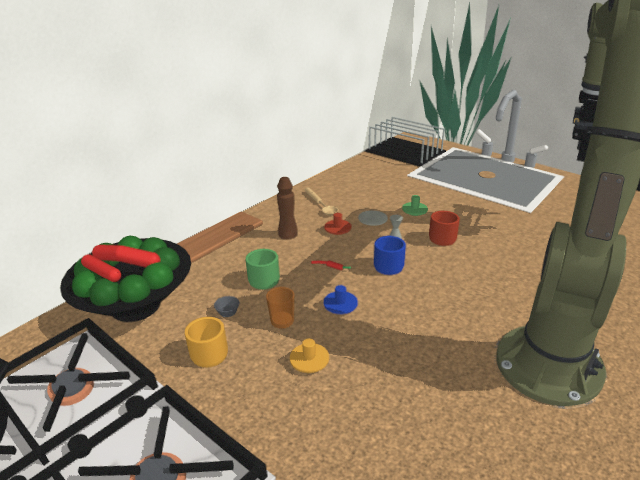

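The scene view shows lids: green (150,243), red (250,293), blue (384,213), mustard (461,195). Jars: red (202,190), blue (292,205), green (408,285), mustard (528,250). The tumbler is at (443,232) and the mill at (298,320).

```bash
cat > m.py <<'E'
from h import *
lid={'scene':dict(green=(150,243),red=(250,293),blue=(384,213),mustard=(461,195)),'side':dict(green=(415,206),red=(337,225),blue=(341,300),mustard=(309,355))}
jar={'scene':dict(red=(202,190),blue=(292,205),green=(408,285),mustard=(528,250)),'side':dict(red=(443,228),blue=(390,255),green=(263,268),mustard=(207,342))}
H=dict(red=(0,6),blue=(110,128),green=(55,80),mustard=(18,25))
def colmask(im,c):
    h=cv2.cvtColor(im,cv2.COLOR_RGB2HSV); lo,hi=H[c]
    m=(h[...,0]>=lo)&(h[...,0]<=hi)
    if c=='red': m|=h[...,0]>174
    return (m&(h[...,1]>130)&(h[...,2]>50)).astype(np.uint8)
def comp(im,c,p):
    n,L,s,ce=cv2.connectedComponentsWithStats(colmask(im,c))
    k=min((i for i in range(1,n) if s[i,4]>120),key=lambda i:np.hypot(*(ce[i]-p)))
    return L==k
def circ(P):
    A=np.c_[2*P[:,:2],np.ones(len(P))]; s=np.linalg.lstsq(A,(P[:,:2]**2).sum(1),rcond=None)[0]
    return s[:2],np.sqrt(s[2]+s[:2]@s[:2])
E
python3 - <<'E'
from m import *
np.set_printoptions(precision=4,suppress=True)
for n in('scene','side'):
    d=grab(n); W=cloud(d)
    for c in H:
        m=comp(d['image'],c,lid[n][c]); P=W[m]; P=P[~np.isnan(P[:,0])]
        T=P[P[:,2]>np.percentile(P[:,2],99.)-.006]; Q=P[P[:,2]<.02]
        print(n,c,'lid n',m.sum(),'zmax',np.percentile(P[:,2],99),'top',T.mean(0),np.ptp(T,0),'disc mid',(Q[:,:2].min(0)+Q[:,:2].max(0))/2,np.ptp(Q[:,:2],0))
        m=comp(d['image'],c,jar[n][c]); P=W[m]; P=P[~np.isnan(P[:,0])]
        T=P[P[:,2]>.067]; print('   jar',m.sum(),'zmax',np.percentile(P[:,2],99),*circ(T),'mid',(T.min(0)+T.max(0))/2,np.ptp(T,0))
    for nm,p in dict(tumbler=[(443,232),(281,307)],mill=[(298,320),(287,208)]).items():
        u,v=p[n=='side']; print(nm,W[v,u])
E
```

```text
scene red lid n 986 zmax 0.05697582195538107 top [ 0.681  -0.1561  0.0549] [0.0232 0.0225 0.0075] disc mid [ 0.6813 -0.1566] [0.0781 0.0772]
   jar 1219 zmax 0.07530882000114578 [ 0.4169 -0.3016] 0.03546772259297697 mid [ 0.4168 -0.3017  0.072 ] [0.0788 0.0766 0.01  ]
scene blue lid n 728 zmax 0.05679231487943276 top [0.458  0.1145 0.0544] [0.0245 0.0244 0.007 ] disc mid [0.4568 0.1145] [0.0793 0.0742]
   jar 1334 zmax 0.07463048391018769 [ 0.4605 -0.0904] 0.03616213499881006 mid [ 0.4599 -0.0897  0.0715] [0.079  0.0752 0.009 ]Traceback (most recent call last):
  File "<stdin>", line 8, in <module>
    return umr_minimum(a, axis, None, out, keepdims, initial, where)
ValueError: zero-size array to reduction operation minimum which has no identity
```

```bash
python3 - <<'E'
from m import *
np.set_printoptions(precision=4,suppress=True)
for n in('scene','side'):
    d=grab(n); W=cloud(d)
    if n=='side': cv2.imwrite('pics/s2.png',cv2.resize(cv2.cvtColor(d['image'][170:310,220:500],cv2.COLOR_RGB2BGR),(784,392)))
    for c in H:
        m=comp(d['image'],c,lid[n][c]); P=W[m]; P=P[~np.isnan(P[:,0])]
        z=np.percentile(P[:,2],99.);T=P[P[:,2]>z-.006]; Q=P[P[:,2]<z-.034]
        if not len(Q): Q=P
        nrm=np.linalg.svd(Q-Q.mean(0))[2][2]
        print(n,c,'lid',m.sum(),'zmax',z,'min',P[:,2].min(),'top',T.mean(0),np.ptp(T,0),'disc',(Q[:,:2].min(0)+Q[:,:2].max(0))/2,np.ptp(Q[:,:2],0),nrm)
        m=comp(d['image'],c,jar[n][c]); P=W[m]; P=P[~np.isnan(P[:,0])]
        T=P[P[:,2]>.067]; print('   jar',m.sum(),'zmax',np.percentile(P[:,2],99),(T.min(0)+T.max(0))/2 if len(T) else 0,np.ptp(T,0) if len(T) else 0)
    for nm,p in dict(tumbler=[(443,232),(281,307)],mill=[(298,320),(287,208)]).items():
        u,v=p[n=='side']; print(nm,W[v,u])
E
```

```text
scene red lid 981 zmax 0.05725007200588089 min 0.011875601740267472 top [ 0.6811 -0.1564  0.0552] [0.022  0.0217 0.0082] disc [ 0.6799 -0.1569] [0.077  0.0774] [-0.0013 -0.0005 -1.    ]
   jar 1219 zmax 0.07500038111107758 [ 0.4171 -0.3014  0.0719] [0.0785 0.0764 0.0098]
scene blue lid 727 zmax 0.05633974447150476 min 0.011697759501617 top [0.4583 0.1143 0.0543] [0.0251 0.0243 0.0074] disc [0.4583 0.1147] [0.0743 0.0748] [ 0.0009 -0.0044  1.    ]
   jar 1333 zmax 0.07424945766193156 [ 0.4604 -0.0899  0.0718] [0.0804 0.0755 0.0095]
scene green lid 7381 zmax 0.140637834754921 min 0.0881785831522226 top [0.8492 0.4088 0.1375] [0.2116 0.2133 0.0083] disc [0.8346 0.4207] [0.2549 0.2431] [-0.0085  0.0073  0.9999]
   jar 7381 zmax 0.140637834754921 [0.8348 0.4199 0.1156] [0.2554 0.2447 0.0548]
scene mustard lid 730 zmax 0.05758401895106751 min -0.0014701639704519653 top [0.3955 0.2944 0.0554] [0.0242 0.0229 0.0064] disc [0.3871 0.2944] [0.1005 0.0804] [-0.0039 -0.0053 -1.    ]
   jar 1651 zmax 0.07521600706605308 [0.5701 0.411  0.072 ] [0.0799 0.0792 0.0098]
tumbler [0.5554 0.2293 0.0737]
m
[... 464 characters left out ...]
29 -0.0019 -1.    ]
   jar 1031 zmax 0.07040823107920131 [ 0.4573 -0.0886  0.0693] [0.0782 0.0792 0.0044]
side green lid 2773 zmax 0.1373078013548745 min 0.09452607285140224 top [0.8067 0.4229 0.1341] [0.185  0.2109 0.0078] disc [0.7875 0.4173] [0.1383 0.2498] [-0.0014  0.0013 -1.    ]
   jar 2773 zmax 0.1373078013548745 [0.8198 0.4173 0.1168] [0.2042 0.2498 0.0446]
side mustard lid 1015 zmax 0.053886641184836055 min -0.004267145706234654 top [0.3926 0.2953 0.0515] [0.0266 0.025  0.0074] disc [0.4016 0.2891] [0.0958 0.0939] [ 0.0157 -0.0081  0.9998]
   jar 1779 zmax 0.07201677175045634 [0.5678 0.411  0.0704] [0.0793 0.0808 0.0067]
tumbler [0.5034 0.2567 0.0624]
mill [ 0.7618 -0.0386  0.0941]
```

View pics/s2.png

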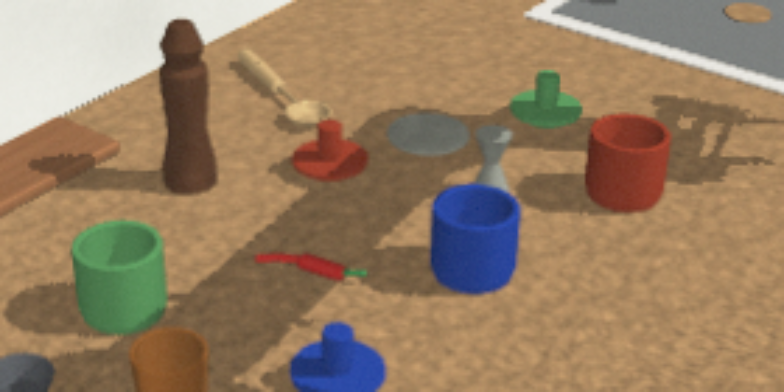

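Crop shows all lids flat and right way up; the green hue bound caught the broccoli instead, so I fix that and get the first move.

```bash
cat >> h.py <<'E'
def go(x,y,z):
    "shift in tool axes, mm, and turn (deg) to point tool down with tool x = world x"
    s=ctrl.get_state(); R=cv2.Rodrigues(np.array(s['tool_rot']))[0]
    sh=R.T@(np.array([x,y,z])-s['position'])*1e3
    tr=np.degrees(cv2.Rodrigues(R.T@np.diag([1.,-1,-1]))[0].ravel())
    print('t',s['time'],'shift',sh.round(1),'turn',tr.round(1))
E
python3 - <<'E'
from m import *
np.set_printoptions(precision=4,suppress=True)
for n in('scene','side'):
    d=grab(n); W=cloud(d); im=d['image']; h=cv2.cvtColor(im,cv2.COLOR_RGB2HSV)
    u,v=jar[n]['green']; print(h[v+8,u])
    m=(abs(h[...,0].astype(int)-int(h[v+8,u,0]))<8)&(h[...,1]>90)&(h[...,2]>50)
    m&=~(W[...,1]>.3)&(W[...,0]<.8)
    P=W[m]; L=P[P[:,1]<-.2]; J=P[(P[:,1]>.03)&(P[:,2]>.065)]
    z=np.percentile(L[:,2],99);T=L[L[:,2]>z-.006]; Q=L[(L[:,2]<z-.034)&(L[:,2]>.008)]
    print(n,'lid',z,T.mean(0),'disc',(Q.min(0)+Q.max(0))/2,np.ptp(Q,0),'jar',(J.min(0)+J.max(0))/2,np.ptp(J,0))
    for nm,a,b in(('tum',(.45,.19),(.62,.3)),('mill',(.72,-.1),(.84,.02))):
        M=~np.isnan(W[...,0])&(W[...,0]>a[0])&(W[...,0]<b[0])&(W[...,1]>a[1])&(W[...,1]<b[1])&(W[...,2]>.03)
        print(nm,W[M].min(0),W[M].max(0))
E
```

```text
[ 61 105 143]
scene lid 0.056413341320336395 [ 0.5656 -0.3928  0.0544] disc [ 0.563  -0.3937  0.0165] [0.0786 0.0781 0.0111] jar [0.67   0.1528 0.0714] [0.081  0.0765 0.0128]
tum [0.4953 0.2053 0.03  ] [0.558  0.2686 0.0797]
mill [ 0.7642 -0.0757  0.0301] [ 0.8055 -0.0248  0.1819]
[ 62 102 133]
side lid 0.05215768972721264 [ 0.56   -0.3913  0.0504] disc [ 0.5627 -0.3906  0.013 ] [0.0821 0.0783 0.0096] jar [0.6669 0.1533 0.0683] [0.0792 0.0782 0.0066]
tum [0.4941 0.2054 0.0301] [0.5571 0.2677 0.0736]
mill [ 0.751  -0.0676  0.0302] [ 0.7973 -0.0244  0.1794]
```

```bash
python3 -c "
from h import *
go(.563,-.392,.12)"
```

```text
t 0.35 shift [ 445.6 -128.2  102.4] turn [-0.   0.  14.7]
```

```bash
python3 -m jog '[[[45,-13,10,0,0,8,87],[90,-26,20,0,0,14.7,87],[135,-39,31,0,0,14.7,87],[180,-52,41,0,0,14.7,87],[225,-64,51,0,0,14.7,87],[270,-77,62,0,0,14.7,87],[315,-90,72,0,0,14.7,87],[360,-103,83,0,0,14.7,87],[405,-116,93,0,0,14.7,87],[445.6,-128.2,102.4,0,0,14.7,87]]]' 20; python3 - <<'E'
from h import *
go(.563,-.392,.12)
d=grab('wrist','w1.png'); print(rays(d,[[320,240]]))
E
```

```text
time: 1.35
position: [0.5651, -0.3904, 0.1197]
tool_rot: [-3.141, -0.0, -0.001]
ft_force: [0.2, 1.0, -0.8]
grip_width: 1.002
grip_force: 0.0
t 1.35 shift [-2.1  1.6 -0.3] turn [-0. -0.  0.]
(array([ 0.63755284, -0.39110788,  0.28130415]), array([[-0.27181223, -0.00112352, -0.96238316]]))
```

View pics/w1.png

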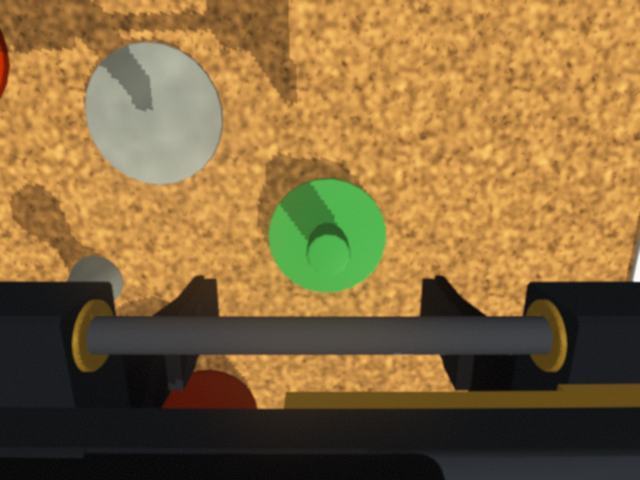

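The wrist picture shows the green lid's disc centred at about (327,235), knob top at (328,253), well between the fingers.

```bash
cat >> m.py <<'E'
G=dict(H,green=(50,75))
def wrist(c,z,near,save=None):
    "disc/rim centre of colour blob nearest to world xy, ray cast on plane z"
    d=grab('wrist',save); h=cv2.cvtColor(d['image'],cv2.COLOR_RGB2HSV).astype(int)
    lo,hi=G[c]; m=(h[...,0]>=lo)&(h[...,0]<=hi)
    if c=='red': m|=h[...,0]>172
    m=(m&(h[...,1]>90)&(h[...,2]>40)).astype(np.uint8)
    n,L,s,ce=cv2.connectedComponentsWithStats(m); best=[]
    for i in range(1,n):
        if s[i,4]<500: continue
        ct=max(cv2.findContours((L==i).astype(np.uint8),0,1)[0],key=len)[:,0]
        P=onplane(d,ct,z); q,r=circ(P); best.append((np.hypot(*(q-near)),q.round(4),round(r,4),s[i,:4],np.std(np.hypot(*(P[:,:2]-q).T)).round(4)))
    print(c,*sorted(best,key=lambda b:b[0])[:1])
    return d
E
python3 - <<'E'
from m import *
d=wrist('green',.016,(.563,-.392)); print(onplane(d,[[328,253]],.054))
E
```

```text
green (np.float64(0.004346923760801049), array([ 0.5647, -0.396 ]), np.float64(0.0387), array([282, 191, 116, 112], dtype=int32), np.float64(0.0003))
[[ 0.57325128 -0.38720985  0.054     ]]
```

```bash
python3 - <<'E'
from m import *
wrist('green',.016,(.563,-.392)); go(.563,-.392,.023)
E
```

```text
green (np.float64(0.004347307437771749), array([ 0.5648, -0.396 ]), np.float64(0.0387), array([280, 186, 116, 113], dtype=int32), np.float64(0.0003))
t 1.5 shift [-3.2  4.9 95.8] turn [-0.2 -0.   0.4]
```

```bash
python3 -m jog '[[[0,0,0,0,0,0,87],[0,0,0,0,0,0,87],[0,0,0,0,0,0,87],[0,0,0,0,0,0,87]]]'; python3 - <<'E'
from m import *
go(.563,-.393,.023);wrist('green',.016,(.563,-.392)); go(.563,-.393,.023)
E
```

```text
time: 1.9
position: [0.5622, -0.3934, 0.1207]
tool_rot: [3.141, -0.005, 0.0]
ft_force: [0.8, 0.0, 0.6]
grip_width: 0.998
grip_force: 0.0
t 1.9 shift [ 0.8 -0.5 97.7] turn [ 0.1 -0.  -0.2]
green (np.float64(0.004397862166920271), array([ 0.5647, -0.3961]), np.float64(0.0387), array([264, 174, 116, 113], dtype=int32), np.float64(0.0003))
t 1.95 shift [ 0.6 -0.2 97.6] turn [ 0.  -0.  -0.1]
```

```bash
python3 -m jog '[[[1,0.5,30,0,0,0,87],[1.5,0.5,65,0,0,0,87],[1.5,0.5,88,0,0,0,87],[1.5,0.5,97,0,0,0,87],[1.5,0.5,97,0,0,0,15],[1.5,0.5,97,0,0,0,15],[1.5,0.5,97,0,0,0,15],[1.5,0.5,97,0,0,0,15],[1.5,0.5,97,0,0,0,15],[1.5,0.5,97,0,0,0,15]]]' 25
```

```text
time: 2.95
position: [0.5648, -0.3928, 0.0237]
tool_rot: [3.141, -0.001, 0.001]
ft_force: [0.3, 0.1, -0.1]
grip_width: 0.539
grip_force: 0.0
```

```bash
python3 -m jog '[[[0,0,0,0,0,0,15],[0,0,0,0,0,0,15],[0,0,0,0,0,0,15],[0,0,0,0,0,0,15],[0,0,0,0,0,0,15],[0,0,-5,0,0,0,15],[0,0,-20,0,0,0,15],[0,0,-55,0,0,0,15],[0,0,-90,0,0,0,15],[0,0,-110,0,0,0,15]]]'; python3 -c "
from h import *
go(.6685,.153,.15)"
```

```text
time: 3.95
position: [0.5662, -0.3929, 0.1378]
tool_rot: [3.139, -0.001, 0.007]
ft_force: [1.0, -0.6, -1.7]
grip_width: 0.288
grip_force: 25.0
t 3.95 shift [ 102.2 -545.9  -13. ] turn [ 0.1 -0.2 -0. ]
```

```bash
python3 -m jog '[[[4,-20,-5,0,0,0,15],[12,-60,-10,0,0,0,15],[20,-108,-15,0,0,0,15],[29,-156,-15,0,0,0,15],[38,-204,-15,0,0,0,15],[47,-252,-15,0,0,0,15],[56,-300,-15,0,0,0,15],[65,-348,-15,0,0,0,15],[74,-396,-15,0,0,0,15],[83,-440,-15,0,0,0,15]]]';python3 -m jog '[[[8,-40,0,0,0,0,15],[14,-70,0,0,0,0,15],[18,-92,0,0,0,0,15],[19,-102,0,0,0,0,15],[19.5,-106,0,0,0,0,15],[19.5,-106,0,0,0,0,15],[19.5,-106,0,0,0,0,15]]]'; python3 - <<'E'
from m import *
go(.6685,.153,.093);d=wrist('green',.072,(.6685,.153),'w2.png'); go(.6685,.153,.093)
E
```

```text
time: 4.95
position: [0.6466, 0.0519, 0.1478]
tool_rot: [-3.141, -0.003, 0.002]
ft_force: [0.8, -0.3, -1.4]
grip_width: 0.289
grip_force: 25.0
time: 5.65
position: [0.6675, 0.1512, 0.1479]
tool_rot: [3.14, -0.005, -0.001]
ft_force: [-0.2, -0.8, -2.3]
grip_width: 0.287
grip_force: 25.0
t 5.65 shift [ 1.  -1.9 54.9] turn [ 0.1  0.  -0.2]
green (np.float64(0.0033866428544295545), array([0.6656, 0.1512]), np.float64(0.0453), array([233, 169, 174, 148], dtype=int32), np.float64(0.0073))
t 5.7 shift [ 0.8 -2.  55.1] turn [ 0.1  0.  -0.2]
```

View pics/w2.png

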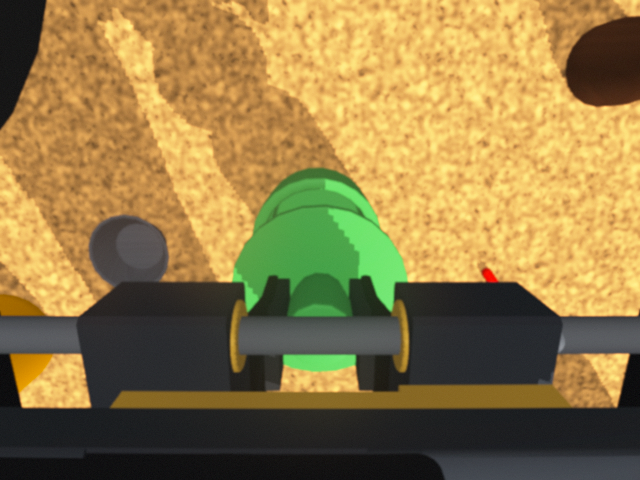

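The wrist view shows the held green lid (disc at ~(320,280)) over the green jar (rim top edge at (317,175)), apparently aligned.

```bash
python3 -m jog '[[[1,-2,15,0,0,0,15],[1,-2,35,0,0,0,15],[1,-2,46,0,0,0,15],[1,-2,51,0,0,0,15],[1,-2,54,0,0,0,15],[1,-2,57,0,0,0,15],[1,-2,59,0,0,0,15],[1,-2,60.5,0,0,0,15],[1,-2,61.5,0,0,0,15],[1,-2,61.5,0,0,0,15]]]'
```

```text
time: 6.7
position: [0.6688, 0.1552, 0.0869]
tool_rot: [3.141, -0.001, 0.001]
ft_force: [0.2, -0.5, -1.1]
grip_width: 0.287
grip_force: 25.0
```

```bash
python3 -m jog '[[[0,1.5,1,0,0,0,15],[0,1.5,1.8,0,0,0,15],[0,1.5,1.8,0,0,0,15],[0,1.5,1.8,0,0,0,50],[0,1.5,1.8,0,0,0,50],[0,1.5,1.8,0,0,0,50],[0,1.5,1.8,0,0,0,50],[0,1.5,-10,0,0,0,60],[0,1.5,-40,0,0,0,60],[0,1.5,-70,0,0,0,87]]]'; python3 - <<'E'
from m import *
np.set_printoptions(precision=4,suppress=True)
go(.6795,-.156,.12)
for n in('scene','side'):
    d=grab(n,n+'3.png'); W=cloud(d)
    S=(abs(W[...,0]-.668)<.06)&(abs(W[...,1]-.154)<.06)
    for a,b in((.02,.06),(.07,.085),(.105,.125)):
        P=W[S&(W[...,2]>a)&(W[...,2]<b)]; print(n,a,(P.min(0)+P.max(0))/2,np.ptp(P,0),len(P))
E
```

```text
time: 7.7
position: [0.6681, 0.1538, 0.1576]
tool_rot: [3.141, -0.001, -0.002]
ft_force: [0.5, 0.1, 0.5]
grip_width: 0.708
grip_force: 0.0
t 7.7 shift [ 11.6 309.8  37.6] turn [ 0.   0.1 -0. ]
scene 0.02 [0.6886 0.1514 0.0401] [0.0426 0.0755 0.0398] 476
scene 0.07 [0.6689 0.1536 0.0771] [0.0804 0.0779 0.0141] 988
scene 0.105 [0.6684 0.1542 0.1125] [0.0246 0.025  0.015 ] 167
side 0.02 [0.6598 0.1607 0.04  ] [0.0652 0.0686 0.0399] 434
side 0.07 [0.6653 0.1545 0.0774] [0.0823 0.0796 0.0148] 435
side 0.105 [0.6655 0.1533 0.1107] [0.0272 0.0253 0.0108] 71
```

View pics/scene3.png

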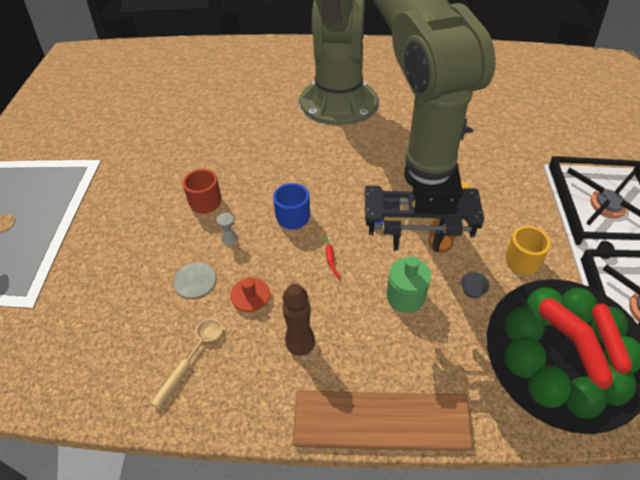

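Scene shows the green jar closed (408,285), tumbler and mill standing. On to red.

```bash
python3 -m jog '[[[0,20,0,0,0,0,87],[2,60,5,0,0,0,87],[4,105,12,0,0,0,87],[6,153,20,0,0,0,87],[8,200,28,0,0,0,87],[10,245,37,0,0,0,87],[11,280,37,0,0,0,87],[11.5,300,37,0,0,0,87],[11.5,308,37,0,0,0,87],[11.5,310,37,0,0,0,87]]]'; python3 -m jog '[[[0,0,20,0,0,0,87],[0,0,50,0,0,0,87],[0,0,70,0,0,0,87]]]'; python3 -c "
from h import *
go(.6795,-.156,.0235)"
```

```text
time: 8.8
position: [0.68, -0.1556, 0.1199]
tool_rot: [-3.141, 0.001, -0.001]
ft_force: [0.2, 0.6, 0.4]
grip_width: 1.002
grip_force: 0.0
time: 9.1
position: [0.6797, -0.1518, 0.0484]
tool_rot: [-3.139, -0.006, 0.001]
ft_force: [-0.5, -1.9, -0.6]
grip_width: 1.001
grip_force: 0.0
t 9.1 shift [-0.2  4.2 24.9] turn [-0.1  0.   0.2]
```

```bash
python3 -m jog '[[[0,0.5,15,0,0,0,70],[0,0.5,22,0,0,0,50],[0,0.5,26,0,0,0,40],[0,0.5,26,0,0,0,15],[0,0.5,26,0,0,0,15],[0,0.5,26,0,0,0,15],[0,0.5,26,0,0,0,15],[0,0.5,26,0,0,0,15],[0,0.5,26,0,0,0,15],[0,0.5,26,0,0,0,15]]]' 25;python3 -m jog '[[[0,0,0,0,0,0,15],[0,0,0,0,0,0,15],[0,0,0,0,0,0,15],[0,0,-5,0,0,0,15],[0,0,-20,0,0,0,15],[0,0,-55,0,0,0,15],[0,0,-95,0,0,0,15],[0,0,-120,0,0,0,15],[0,0,-126,0,0,0,15]]]'; python3 -c "
from h import *
go(.415,-.301,.15)"
```

```text
time: 10.1
position: [0.6799, -0.157, 0.0239]
tool_rot: [3.141, -0.002, 0.001]
ft_force: [-0.7, 0.6, 0.8]
grip_width: 0.287
grip_force: 25.0
time: 11.0
position: [0.6822, -0.1566, 0.155]
tool_rot: [3.14, -0.001, 0.012]
ft_force: [0.6, 0.7, -0.9]
grip_width: 0.289
grip_force: 25.0
t 11.0 shift [-267.2  144.5    3.2] turn [ 0.1 -0.4 -0. ]
```

```bash
python3 -m jog '[[[-15,8,0,0,0,0,15],[-50,27,0,0,0,0,15],[-90,49,0,0,0,0,15],[-130,71,0,0,0,0,15],[-170,93,0,0,0,0,15],[-208,114,0,0,0,0,15],[-238,130,0,0,0,0,15],[-256,140,0,0,0,0,15],[-263,143.5,0,0,0,0,15],[-264.5,144.5,0,0,0,0,15]]]';python3 -m jog '[[[0,0,10,0,0,0,15],[0,0,25,0,0,0,15],[0,0,35,0,0,0,15],[0,0,35,0,0,0,15],[0,0,35,0,0,0,15]]]'; python3 -c "
from h import *
go(.415,-.301,.0855)"
```

```text
time: 12.0
position: [0.4144, -0.3009, 0.1491]
tool_rot: [-3.141, 0.003, 0.001]
ft_force: [1.0, 0.2, -0.6]
grip_width: 0.288
grip_force: 25.0
time: 12.5
position: [0.4157, -0.3003, 0.1142]
tool_rot: [-3.141, -0.001, 0.001]
ft_force: [-0.2, -0.2, -0.5]
grip_width: 0.284
grip_force: 25.0
t 12.5 shift [-0.6  0.7 28.7] turn [-0.  0.  0.]
```

```bash
python3 -m jog '[[[0,0,8,0,0,0,15],[0,0.5,14,0,0,0,15],[0,0.5,19,0,0,0,15],[0,0.5,23,0,0,0,15],[0,0.5,26,0,0,0,15],[0,0.5,28,0,0,0,15],[0,0.5,29,0,0,0,15],[0,0.5,29,0,0,0,15]]]'; python3 -c "
from h import *
go(.415,-.301,.0855)"
```

```text
time: 13.3
position: [0.4152, -0.3015, 0.086]
tool_rot: [3.141, -0.001, -0.0]
ft_force: [-1.7, 0.5, 2.5]
grip_width: 0.286
grip_force: 25.0
t 13.3 shift [-0.2 -0.5  0.5] turn [ 0.  0. -0.]
```

```bash
python3 -m jog '[[[0,0,0.5,0,0,0,15],[0,0,0.5,0,0,0,50],[0,0,0.5,0,0,0,50],[0,0,0.5,0,0,0,50],[0,0,0.5,0,0,0,50],[0,0,-12,0,0,0,60],[0,0,-40,0,0,0,70],[0,0,-65,0,0,0,87]]]'; python3 -m jog '[[[1,-20,0,0,0,0,87],[4,-60,0,0,0,0,87],[8,-105,0,0,0,0,87],[13,-153,0,0,0,0,87],[18,-201,0,0,0,0,87],[23,-249,0,0,0,0,87],[28,-297,0,0,0,0,87],[33,-342,5,0,0,0,87],[37,-378,10,0,0,0,87],[40,-402,20,0,0,0,87]]]'; python3 -m jog '[[[1,-10,10,0,0,0,87],[1,-14,20,0,0,0,87],[1,-15,30,0,0,0,87],[1,-15,40,0,0,0,87],[1,-15,40,0,0,0,87],[1,-15,40,0,0,0,87]]]'; python3 - <<'E'
from m import *
np.set_printoptions(precision=4,suppress=True)
go(.456,.1155,.0235)
for n in('scene','side'):
    W=cloud(grab(n))
    S=(abs(W[...,0]-.415)<.06)&(abs(W[...,1]+.301)<.06)
    for a,b in((.07,.085),(.105,.125)):
        P=W[S&(W[...,2]>a)&(W[...,2]<b)]; print(n,a,(P.min(0)+P.max(0))/2,np.ptp(P,0),len(P))
E
```

```text
time: 14.1
position: [0.4153, -0.3014, 0.1522]
tool_rot: [3.142, -0.001, 0.0]
ft_force: [0.4, -1.0, 0.1]
grip_width: 0.76
grip_force: 0.0
time: 15.1
position: [0.4563, 0.1039, 0.1323]
tool_rot: [-3.141, -0.004, -0.005]
ft_force: [0.4, 0.3, -0.7]
grip_width: 0.999
grip_force: 0.0
time: 15.7
position: [0.4565, 0.1147, 0.0905]
tool_rot: [3.141, -0.003, -0.001]
ft_force: [-0.3, 0.1, 0.5]
grip_width: 1.001
grip_force: 0.0
t 15.7 shift [-0.4 -0.8 67. ] turn [ 0.   0.  -0.1]
scene 0.07 [ 0.4167 -0.3008  0.0773] [0.0808 0.0796 0.0145] 596
scene 0.105 [ 0.4161 -0.2993  0.1125] [0.0286 0.0263 0.0149] 117
side 0.07 [ 0.4154 -0.3006  0.0774] [0.0794 0.0836 0.014 ] 299
side 0.105 [ 0.4144 -0.3013  0.1101] [0.0242 0.0284 0.0102] 50
```

Red is home (knob over the jar, same heights as green). Grasp blue.

```bash
python3 -m jog '[[[0,0,20,0,0,0,80],[0,-0.5,45,0,0,0,70],[0,-0.5,60,0,0,0,50],[0,-0.5,66.5,0,0,0,40],[0,-0.5,66.5,0,0,0,15],[0,-0.5,66.5,0,0,0,15],[0,-0.5,66.5,0,0,0,15],[0,-0.5,66.5,0,0,0,15],[0,-0.5,66.5,0,0,0,15],[0,-0.5,66.5,0,0,0,15]]]' 25;python3 -m jog '[[[0,0,0,0,0,0,15],[0,0,0,0,0,0,15],[0,0,0,0,0,0,15],[0,0,-5,0,0,0,15],[0,0,-20,0,0,0,15],[0,0,-55,0,0,0,15],[0,0,-95,0,0,0,15],[0,0,-120,0,0,0,15],[0,0,-126,0,0,0,15]]]'; python3 -c "
from h import *
go(.459,-.0893,.15)"
```

```text
time: 16.8
position: [0.457, 0.1156, 0.0247]
tool_rot: [3.141, -0.002, 0.001]
ft_force: [-1.5, -1.1, 4.3]
grip_width: 0.288
grip_force: 25.0
time: 17.7
position: [0.4582, 0.1167, 0.153]
tool_rot: [-3.141, 0.001, -0.008]
ft_force: [0.4, 0.3, -1.4]
grip_width: 0.288
grip_force: 25.0
t 17.7 shift [  0.9 206.    2.9] turn [-0.  -0.3 -0. ]
```

```bash
python3 -m jog '[[[0,15,0,0,0,0,15],[1,45,0,0,0,0,15],[1,85,0,0,0,0,15],[1,125,0,0,0,0,15],[2,160,0,0,0,0,15],[2,185,0,0,0,0,15],[2.5,199,0,0,0,0,15],[2.5,204,0,0,0,0,15],[2.5,204.8,15,0,0,0,15],[2.5,204.8,35,0,0,0,15]]]';python3 -m jog '[[[0,0,0,0,0,0,15],[0,0,0,0,0,0,15],[0,0,0,0,0,0,15]]]'; python3 -c "
from h import *
go(.459,-.0893,.0865)"
```

```text
time: 18.7
position: [0.4597, -0.0875, 0.1152]
tool_rot: [-3.141, -0.001, -0.003]
ft_force: [-0.3, 0.0, -1.8]
grip_width: 0.291
grip_force: 25.0
time: 19.0
position: [0.4596, -0.0881, 0.116]
tool_rot: [3.141, 0.001, 0.002]
ft_force: [0.2, 0.4, -1.5]
grip_width: 0.288
grip_force: 25.0
t 19.0 shift [-0.6  1.1 29.5] turn [ 0.  -0.1  0. ]
```

```bash
python3 -m jog '[[[0,0,8,0,0,0,15],[0,0.5,14,0,0,0,15],[0,0.5,19,0,0,0,15],[0,0.5,23,0,0,0,15],[0,0.5,26,0,0,0,15],[0,0.5,28,0,0,0,15],[0,0.5,29,0,0,0,15],[0,0.5,29,0,0,0,15]]]'; python3 -c "
from h import *
go(.459,-.0893,.0865)"
```

```text
time: 19.8
position: [0.4588, -0.0893, 0.0869]
tool_rot: [3.141, -0.001, -0.001]
ft_force: [-2.8, 0.6, 5.4]
grip_width: 0.29
grip_force: 25.0
t 19.8 shift [0.2 0.  0.4] turn [ 0.  0. -0.]
```

```bash
python3 -m jog '[[[0,0,0,0,0,0,50],[0,0,0,0,0,0,50],[0,0,0,0,0,0,50],[0,0,0,0,0,0,50],[0,0,-12,0,0,0,60],[0,0,-40,0,0,0,70],[0,0,-65,0,0,0,87]]]'; python3 -m jog '[[[-3,-20,0,0,0,0,87],[-10,-60,0,0,0,0,87],[-18,-105,0,0,0,0,87],[-26,-150,0,0,0,0,87],[-34,-197,0,0,0,0,87],[-42,-244,0,0,0,0,87],[-50,-290,0,0,0,0,87],[-58,-333,5,0,0,0,87],[-62,-362,10,0,0,0,87],[-64,-378,20,0,0,0,87]]]'; python3 -m jog '[[[-1,-5,10,0,0,0,87],[-1,-6,20,0,0,0,87],[-1,-6,30,0,0,0,87],[-1,-6,40,0,0,0,87],[-1,-6,40,0,0,0,87],[-1,-6,40,0,0,0,87]]]'; python3 - <<'E'
from m import *
np.set_printoptions(precision=4,suppress=True)
go(.394,.2945,.0235)
for n in('scene','side'):
    W=cloud(grab(n))
    S=(abs(W[...,0]-.459)<.06)&(abs(W[...,1]+.089)<.06)
    for a,b in((.07,.085),(.105,.125)):
        P=W[S&(W[...,2]>a)&(W[...,2]<b)]; print(n,a,(P.min(0)+P.max(0))/2,np.ptp(P,0),len(P))
E
```

```text
time: 20.5
position: [0.4589, -0.0892, 0.1526]
tool_rot: [-3.141, 0.001, -0.0]
ft_force: [-0.0, -0.4, 0.2]
grip_width: 0.757
grip_force: 0.0
time: 21.5
position: [0.3947, 0.2925, 0.1327]
tool_rot: [-3.139, -0.005, -0.004]
ft_force: [-0.2, -0.7, -0.6]
grip_width: 0.997
grip_force: 0.0
time: 22.1
position: [0.3942, 0.2941, 0.0909]
tool_rot: [3.141, -0.003, -0.001]
ft_force: [0.6, -0.2, 0.7]
grip_width: 0.997
grip_force: 0.0
t 22.1 shift [-0.2 -0.4 67.4] turn [ 0.   0.  -0.1]
scene 0.07 [ 0.4603 -0.0896  0.0775] [0.0814 0.0794 0.0149] 707
scene 0.105 [ 0.4588 -0.0882  0.1126] [0.0246 0.0241 0.0151] 123
side 0.07 [ 0.4566 -0.0889  0.0777] [0.0813 0.0821 0.0141] 381
side 0.105 [ 0.4559 -0.0875  0.1102] [0.0248 0.0237 0.0103] 62
```

Blue is home. Grasp mustard.

```bash
python3 -m jog '[[[0,0,20,0,0,0,80],[0,0,45,0,0,0,70],[0,0,60,0,0,0,50],[0,0,67,0,0,0,40],[0,0,67,0,0,0,15],[0,0,67,0,0,0,15],[0,0,67,0,0,0,15],[0,0,67,0,0,0,15],[0,0,67,0,0,0,15],[0,0,67,0,0,0,15]]]' 25;python3 -m jog '[[[0,0,0,0,0,0,15],[0,0,0,0,0,0,15],[0,0,0,0,0,0,15],[0,0,-5,0,0,0,15],[0,0,-20,0,0,0,15],[0,0,-55,0,0,0,15],[0,0,-95,0,0,0,15],[0,0,-120,0,0,0,15],[0,0,-126,0,0,0,15]]]'; python3 -c "
from h import *
go(.569,.411,.15)"
```

```text
time: 23.2
position: [0.3945, 0.2948, 0.0246]
tool_rot: [3.142, -0.001, 0.001]
ft_force: [-0.5, -1.0, 3.4]
grip_width: 0.288
grip_force: 25.0
time: 24.1
position: [0.3956, 0.2962, 0.1537]
tool_rot: [-3.14, 0.001, -0.009]
ft_force: [0.4, -0.4, -1.8]
grip_width: 0.289
grip_force: 25.0
t 24.1 shift [ 173.3 -114.9    5. ] turn [-0.1 -0.3 -0. ]
```

```bash
python3 -m jog '[[[12,-8,0,0,0,0,15],[38,-25,0,0,0,0,15],[72,-48,0,0,0,0,15],[106,-71,0,0,0,0,15],[138,-92,0,0,0,0,15],[160,-107,0,0,0,0,15],[171,-114,0,0,0,0,15],[174.5,-116.5,0,0,0,0,15],[174.5,-116.5,15,0,0,0,15],[174.5,-116.5,35,0,0,0,15]]]';python3 -m jog '[[[0,0,0,0,0,0,15],[0,0,0,0,0,0,15],[0,0,0,0,0,0,15]]]'; python3 -c "
from h import *
go(.569,.411,.0865)"
```

```text
time: 25.1
position: [0.568, 0.4112, 0.1146]
tool_rot: [-3.141, 0.0, -0.001]
ft_force: [0.0, -0.4, -1.5]
grip_width: 0.288
grip_force: 25.0
time: 25.4
position: [0.5687, 0.4111, 0.116]
tool_rot: [-3.141, 0.001, -0.002]
ft_force: [-0.7, -0.4, -1.1]
grip_width: 0.288
grip_force: 25.0
t 25.4 shift [ 0.3  0.1 29.5] turn [-0.  -0.1 -0. ]
```

```bash
python3 -m jog '[[[0,0,8,0,0,0,15],[0,0,14,0,0,0,15],[0,0,19,0,0,0,15],[0,0,23,0,0,0,15],[0,0,26,0,0,0,15],[0,0,28,0,0,0,15],[0,0,29,0,0,0,15],[0,0,29,0,0,0,15]]]'; python3 -m jog '[[[0,0,0,0,0,0,50],[0,0,0,0,0,0,50],[0,0,0,0,0,0,50],[0,0,0,0,0,0,50],[0,0,-12,0,0,0,60],[0,0,-40,0,0,0,70],[0,0,-80,0,0,0,87],[-30,0,-120,0,0,0,87],[-50,0,-140,0,0,0,87],[-50,0,-140,0,0,0,87]]]'; python3 - <<'E'
from m import *
np.set_printoptions(precision=4,suppress=True)
for n in('scene','side'):
    d=grab(n,n+'9.png');W=cloud(d)
    for c,(x,y) in dict(must=(.569,.411),green=(.668,.154),red=(.415,-.301),blue=(.459,-.089)).items():
      S=(abs(W[...,0]-x)<.06)&(abs(W[...,1]-y)<.06)
      for a,b in((.07,.085),(.105,.125)):
        P=W[S&(W[...,2]>a)&(W[...,2]<b)]
        if len(P): print(n,c,a,(P.min(0)+P.max(0))/2,np.ptp(P,0),len(P))
E
```

```text
time: 26.2
position: [0.5687, 0.4111, 0.0869]
tool_rot: [3.141, -0.001, 0.001]
ft_force: [-2.7, -1.6, 3.9]
grip_width: 0.289
grip_force: 25.0
time: 27.2
position: [0.5164, 0.4148, 0.232]
tool_rot: [-3.136, -0.006, -0.009]
ft_force: [-0.3, -0.3, 1.5]
grip_width: 0.973
grip_force: 0.0
scene must 0.07 [0.5677 0.4113 0.0771] [0.0816 0.0803 0.0141] 801
scene must 0.105 [0.5687 0.4107 0.1131] [0.0269 0.026  0.0159] 147
scene green 0.07 [0.6687 0.1536 0.0774] [0.081  0.078  0.0147] 979
scene green 0.105 [0.6681 0.1544 0.1124] [0.0271 0.0253 0.0147] 164
scene red 0.07 [ 0.4166 -0.3009  0.0773] [0.0829 0.0796 0.0145] 597
scene red 0.105 [ 0.4161 -0.2992  0.1125] [0.0267 0.0263 0.0141] 119
scene blue 0.07 [ 0.4595 -0.0896  0.0775] [0.0808 0.0798 0.015 ] 706
scene blue 0.105 [ 0.4573 -0.0882  0.1124] [0.0271 0.0239 0.0145] 123
side must 0.07 [0.5669 0.4117 0.0775] [0.0795 0.0787 0.0149] 718
side must 0.105 [0.5679 0.4117 0.111 ] [0.0262 0.0252 0.0118] 126
side green 0.07 [0.6661 0.1531 0.0775] [0.08   0.083  0.0148] 437
side green 0.105 [0.665  0.1536 0.1109] [0.0267 0.0278 0.0109] 73
side red 0.07 [ 0.415  -0.301   0.0775] [0.0768 0.0832 0.0145] 303
side red 0.105 [ 0.4144 -0.2985  0.1105] [0.025 0.027 0.011] 55
side blue 0.07 [ 0.4573 -0.0897  0.0775] [0.0784 0.0834 0.0142] 384
side blue 0.105 [ 0.4567 -0.0863  0.1101] [0.023  0.0259 0.01  ] 60
```

View pics/scene9.png

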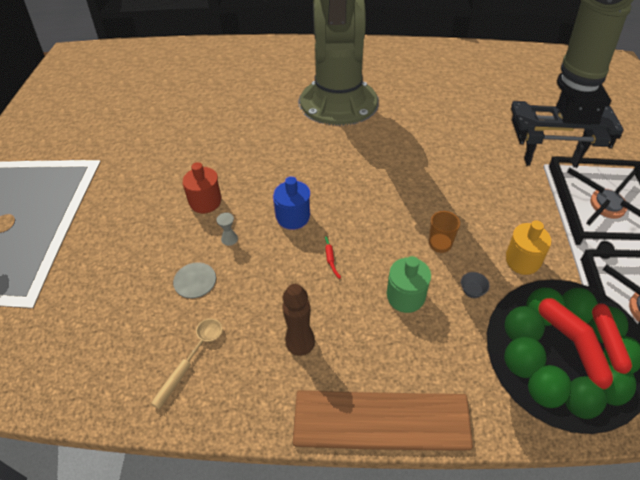

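View pics/side9.png

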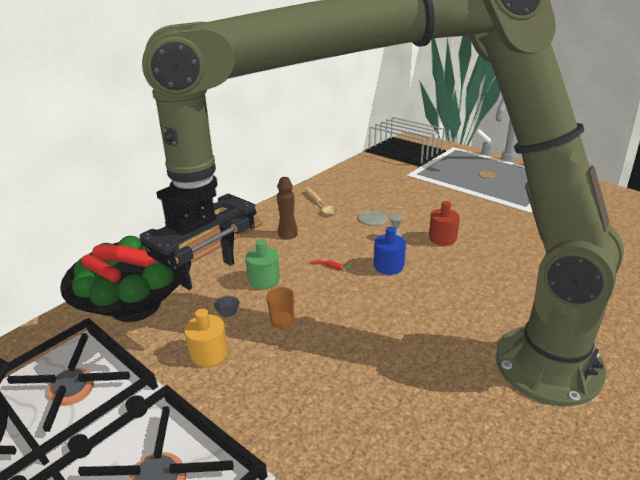

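Both views show all four jars closed and upright (scene: red (202,190), blue (292,203), green (408,285), mustard (528,248)), with the mill and tumbler standing and the arm clear.

```bash
python3 -c "
from bench import ctrl
print(ctrl.close_job())"
```

```text
the job is handed in; nothing more can be done
None
```

All four lids are on the jars of their own colour, fully home by the final camera check, with the mill and tumbler still standing; I handed the job in at about 27 s of robot time, and no verdict came back.

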